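# Hook a circuit board into its chassis

### The job

Fit the loose circuit board into the grey chassis. First swing the wire bail up and back past upright so that it stays open by itself; then, holding the board at a slant, hook its bare edge under the chassis's retaining lip and turn the connector end down until the board lies flat and fully home on its ledges. Let go, leave the bail open and do not disturb the other things on the table.

Things in the scene. Friction and masses are not known exactly. Their poses are not given: they have to be found in the camera images.
- chassis: Grey sheet-metal chassis, an open tray fixed to the table, 130 (x) x 90 (y) mm; origin at the centre of its underside, z up. Retaining lip at its -x end, stop wall at its +x end. Side walls 30 mm high, inner faces y +-39. Two hinge ears 52 mm high stand on the side walls at x +54. From lip edge to stop wall the mouth is 105 mm long: the 110 mm board cannot drop in level.
- lip (a point): Middle of the steel lip's free lower edge, chassis frame x -48, y 0, z 29 mm; axes as the chassis. The lip overhangs the seat from x -57 (wall) to x -48 over the full width; underside z 29, top z 33, so the gap above the ledges is 9 mm.
- bail (a joint): Hinge of the wire bail on the chassis, rad: 0 = folded flat, lying level across the seat towards the lip; grows as it swings up and back away from the lip; 1.57 = upright; stop at 2.1. It moves freely under its own weight (80 g): short of upright it falls shut, past upright it falls back to the stop and stays.
- bail_bar (a point): Middle of the bail's round cross bar: 8 mm thick, 86 mm long, parallel to the chassis y axis, 70 mm from the hinge axis; with the bail folded its axis is 45 mm above the table, at chassis x -16.
- bail_hinge (a point): Middle of the bail's hinge axis, chassis frame x +54, y 0, z 45 mm; the axis runs along chassis y; side arms (6 mm wire) at y +-49 mm; axes as the chassis.
- board: Loose circuit board 110 (x) x 72 (y) x 4 mm, 0.14 to 0.28 kg, dull brown, components up; origin at the centre of its underside, z up; grip it by the heat sink. Two round capacitors (10 mm, top at z 18) at x -27, y +-28; two white connectors (10x20 mm, top at z 14) along the +x edge. The -x edge, bare for 20 mm, goes under the lip.
- hook_edge (a point): Middle of the lower edge of the board's -x end, the end away from the white connectors (board frame x -55, z 0); axes as the board.
- far_edge (a point): Middle of the lower edge of the board's +x end, the connector end (board frame x +55, z 0); axes as the board.
- heatsink (a point): Centre of the finned heat sink in the middle of the board, over its centre of mass: 30 (x) x 30 (y) mm, from 4 to 39 mm above the board's underside; this point at board frame x 0, y 0, z 21.5; axes as the board.
- pack_green: Bystander: small upright retail carton 40x62 mm, 92 mm tall; origin at the centre of its underside. Loose; to be left alone.
- tape_roll: Bystander: roll of tape, 62 mm across, 19 mm high, lying flat; origin at the centre of its underside. Loose; to be left alone.
- adapter_1: Bystander: mains adapter 114x48 mm, 36 mm high; origin at the centre of its underside. Loose; to be left alone.
- multimeter: Bystander: multimeter lying on its back, 150x78 mm, 47 mm high; origin at the centre of its underside. Loose; to be left alone.
- transformer: Bystander: open transformer 78x84 mm, 54 mm high; origin at the centre of its underside. Loose; to be left alone.
- remote_1: Bystander: remote control 179x47 mm, 19 mm high; origin at the centre of its underside. Loose; to be left alone.
- seat (a point): Middle of the board's seat, at ledge height: chassis frame x 0, y 0, z 20 mm; axes as the chassis. The seat is 114 mm long (x -57 to +57) and 78 mm wide. Two 10 mm wide ledges along the side walls, tops at z 20, carry the board's underside; between them it is open down to z 4.
- stop_wall (a point): Middle of the stop wall's inner top edge, chassis frame x +57, y 0, z 30 mm; axes as the chassis.
- pack_fuse: Bystander: small retail carton 30x56 mm, 26 mm high; origin at the centre of its underside. Loose; to be left alone.

How it is judged:
By the outcome, as a careful person would: the job done as asked, in the order asked, and still so for the second after the job is handed in, with the robot touching nothing.
It also fails if it takes over 59 s, if anything falls off the work surface, if the arm or the gripper's body presses on something with over 40 N, if the wrist force passes 120 N, or if a joint passes its speed limit or range.

### The arm

A 7-joint arm with a two-finger parallel gripper is mounted at the origin on a cart in front of the work surface, level with it; the furniture and walls round the work are solid. World frame = base frame: x ahead of the robot, y to its left, z up, the work surface at z = 0. Lengths are in mm, angles in rad, forces in N, time in s.
With the tool pointing down it reaches from about 350 to 900 mm from the base axis. Payload 19.9 kg.
Tool frame: the origin (TCP) lies at the very end of the fingers, on their centre line; the grasp point (between the pads) lies bot.grip_depth behind it (bot.grip_depth is the distance from the TCP to the grasp point, in mm); z points along the fingers, y is the line along which they close (so a half turn about z gives the same grasp; the last joint's range is limited). The gripper opens to 94 mm and grips with 3 to 60 N. Pads are 16 mm wide; open, the fingers measure 119 mm over their backs; the gripper's body (75 mm by 177 mm) begins 78 mm behind the grasp point.
Start: joints at [-1.351, 0.417, -0.01, 1.614, 0.005, 1.111, -0.053], TCP at [161.149, 603.846, 205.425] pointing down, gripper open.
Joint ranges: [-2.81, 2.81], [-0.39, 2.02], [-1.27, 1.25], [0.06, 2.57], [-1.19, 4.33], [0.19, 2], [-2.82, 2.82]. Speed limits (rad/s): [1.89, 1.89, 2.39, 2.39, 3.01, 3.01, 3.01].

### API

Orientations are given as a unit quaternion [x, y, z, w].
In Python, from workcell import bot gives the robot as it stands.
- The arm moves only by the tool drive_tool, never from a script. Its argument "motion" is a list of rows, each a list of 3 entries, a list of its own where there are three numbers: the shift along the tool's x, y, z in cm, then the turn about the tool's z in degrees, then the opening, from 0 (shut) to 1 (fully open). In form: [[[tx, ty, tz], turn, gripper], ...]. A call has 1 to 5 rows; each row shifts and turns the commanded pose from where the row before left it, along the tool's axes as they then stand; what a row does not reach is not made up. A row lasts 1/10 s, in which the tool goes at most 50 mm and 8.59 degrees, less where a joint would pass 70% of its speed; a pose out of reach is approached as far as the arm can. A call is refused whole if a number of a shift passes 5 or a number of a turn 8.59, either way. A call with a gripper value outside its range is refused whole. The fingers move at their own pace and stop on an object; "newtons" is the grip in N (left out, the last holds). Time passes only in rows, so rows that do not move let the fingers close. It gives the time, the measured TCP pose, the force, the opening and the grip force at its end, in the units of the state.
- bot.get_obs(): the state, without advancing time (a new reading comes with each control period).
- bot.read_camera(name): name is "scene" or "top" or "wrist"; returns (picture, depth): 480x640x3 uint8, red, green, blue; 480x640 float32, mm along the optical axis (not along the pixel's ray), 0 where there is no reading.
- bot.get_calibration(name): a dict with "fx", "fy", "cx", "cy" (pixels), "extrinsics" (4x4, takes a point from camera to world coordinates); the wrist camera has in their place "mount" (4x4, takes a point from camera to tool coordinates, whose origin is the TCP and whose axes are the flange's). Camera axes: x right, y up, looking along -z (the intrinsics and any distortion apply to the point x, -y, -z); pixel columns grow to the right and rows downward; lengths in mm; the calibration is good to about 2 mm. A picture is of the moment at which its call begins: read the wrist's pose just before it. get_calibration takes no time and is no camera call.
- bot.job_done(): hands the job in; it is judged then, once.
The state is a dict: "clock": time; "q": joint angles; "joint_velocities": joint speeds; "joint_torque": joint torques, N m; "position": TCP position; "ee_rot": TCP orientation; "force": force on the tool from outside, world axes, zero at the start; "torque": the same for the moment, N m; "opening": opening from 0.0 (shut) to 1.0 (fully open); "grasp_force": force on a finger pad.
Only numpy, scipy, OpenCV 4.12 (cv2) and the standard library are available. Lean on these libraries where they do the work, as an engineer would, in place of code of your own. Each camera call takes 0.05 s, during which the arm holds its last target. There are 200 camera calls.

## Working session

There is one attempt and no reset: what is moved stays moved. The work goes in short steps, Python scripts to look and compute and a tool call to move; the robot and the scene stay as the last step left them, time stands still between calls to the robot, and variables do not carry over. Pictures are saved under pics/ and viewed, at most 10 in all, crops included, and the job is handed in when it is done.

Besides the shell and the picture viewer there is one more tool, called after "Emit:" as name(argument=value, ...), one argument or row to a line, values as JSON. drive_tool: Moves the arm, as the interface text tells. Its arguments: {"type":"object","properties":{"motion":{"type":"array","items":{"type":"array"}},"newtons":{"type":"number"}},"required":["motion"]}

```bash
mkdir -p pics; ls
python3 - <<'E'
from workcell import bot
import cv2,numpy as np
o=bot.get_obs();print(o,bot.grip_depth)
for n in("top","scene"):
    p,d=bot.read_camera(n);cv2.imwrite(f"pics/{n}0.png",p[:,:,::-1]);np.savez(f"{n}0.npz",p=p,d=d)
    print(n,bot.get_calibration(n),np.percentile(d,[0,5,50,95]))
print(bot.get_calibration("wrist"))
E
```

```text
pics
{'clock': 0.0, 'q': array([-1.35149326,  0.41798241, -0.01028269,  1.61415742,  0.00469446,
        1.11067621, -0.05298867]), 'joint_velocities': array([-6.08815357e-04, -8.27236068e-04, -1.11427657e-03,  6.68643841e-04,
       -8.05486788e-05,  5.93303183e-04,  9.45565523e-04]), 'joint_torque': array([-8.87113347e-04, -8.51256251e+01,  6.38490971e-01, -4.25981033e+01,
       -4.88914351e-02,  1.86328206e-02,  1.11725333e-04]), 'position': array([161.08864386, 603.50698237, 204.82714964]), 'ee_rot': array([ 1.30033007e-01,  9.91509484e-01, -5.99081074e-04, -3.14953196e-05]), 'force': array([-0.93246816, -0.11951644, -0.53212072]), 'torque': array([ 0.0509928 , -0.02804883, -0.00264089]), 'grasp_force': 0.0, 'opening': 0.9997386442441163} 18.8
top {'fx': 596.3478647263482, 'fy': 596.3478647263482, 'cx': 316.45860481550693, 'cy': 243.25992093092614, 'extrinsics': array([[-1.07166873e-02,  9.76490270e-01, -2.15294924e-01,
         2.36673617e+02],
       [-9.99937580e-01, -1.11458361e-02, -7.79313157e-04,
        -8.49192884e-01],
       [-3.16063366e-03,  2.15273134e-01,  9.76548
[... 454 characters left out ...]
-6.45815932e+02],
       [-8.22287049e-03,  6.36074428e-01,  7.71583894e-01,
         1.23907894e+03],
       [ 0.00000000e+00,  0.00000000e+00,  0.00000000e+00,
         1.00000000e+00]])} [   0.          911.45476379 1663.71240234 3193.96464844]
{'fx': 407.6795619804845, 'fy': 407.6795619804845, 'cx': 324.0064456595832, 'cy': 238.80402785371555, 'mount': array([[ 9.20023162e-07,  9.59157949e-01,  2.82871046e-01,
         8.29802184e+01],
       [ 1.00000000e+00, -5.63039157e-06,  1.58390607e-05,
         2.46859569e-01],
       [ 1.67848358e-05,  2.82871046e-01, -9.59157949e-01,
        -1.79031638e+02],
       [ 0.00000000e+00,  0.00000000e+00,  0.00000000e+00,
         1.00000000e+00]])}
```

View pics/top0.png

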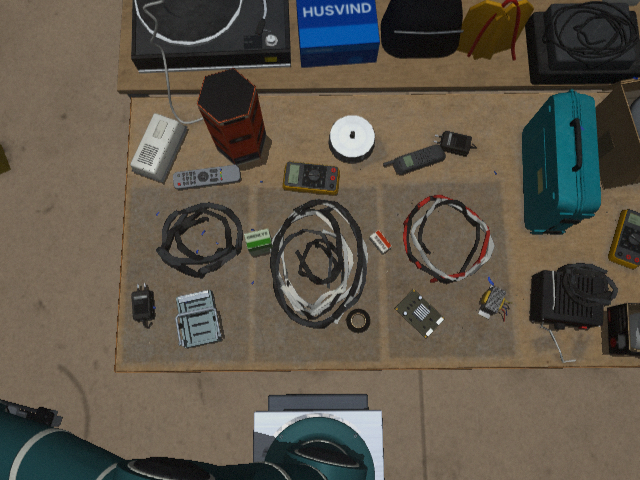

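View pics/scene0.png

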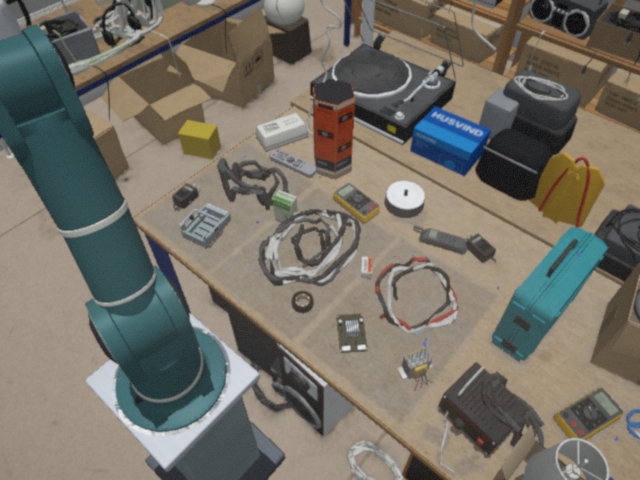

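```bash
cat > h.py <<'E'
from workcell import bot
import cv2,numpy as np
from scipy.spatial.transform import Rotation as R
def cam(n,o=None):
    c=bot.get_calibration(n)
    if n!="wrist": return c,np.array(c["extrinsics"])
    T=np.eye(4);T[:3,:3]=R.from_quat(o["ee_rot"]).as_matrix();T[:3,3]=o["position"]
    return c,T@np.array(c["mount"])
def ray(C,u,v,z):
    c,E=C
    d=E[:3,:3]@np.array([(u-c["cx"])/c["fx"],-(v-c["cy"])/c["fy"],-1])
    return E[:3,3]+d*(z-E[2,3])/d[2]
def proj(C,p):
    c,E=C
    q=E[:3,:3].T@(np.asarray(p)-E[:3,3]); return c["cx"]+c["fx"]*q[0]/-q[2], c["cy"]-c["fy"]*q[1]/-q[2]
E
python3 - <<'E'
from h import *
t=np.load("top0.npz")["p"];s=np.load("scene0.npz")["p"]
f=lambda i,u,v:cv2.resize(i[v-35:v+35,u-45:u+45,::-1],(400,300),interpolation=cv2.INTER_CUBIC)
cv2.imwrite("pics/m.png",np.vstack([np.hstack([f(t,198,318),f(t,418,312)]),np.hstack([f(s,205,225),f(s,350,332)])]))
C=cam("top")
print(ray(C,198,318,30),ray(C,418,312,10))
E
```

```text
[379.38740067 300.68006822  30.        ] [ 390.36927156 -257.02575927   10.        ]
```

View pics/m.png

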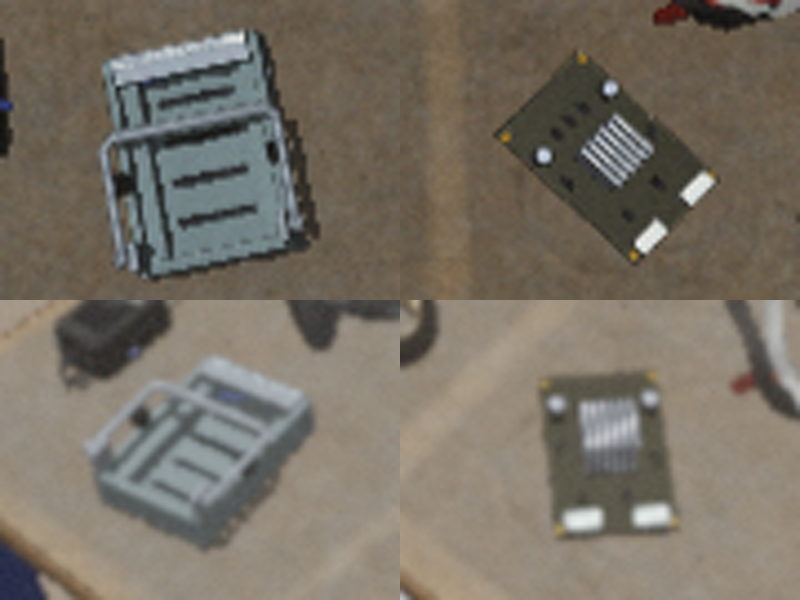

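Emit:
drive_tool(
  motion=[
    [[-3.4, -3, 0], 0, 1],
    [[-3.4, -3, 0], 0, 1],
    [[-3.4, -3, 0], 0, 1],
    [[-3.4, -3, 0], 0, 1],
    [[-3.4, -3, 0], 0, 1],
  ],
)

```text
clock: 0.6
position: [287.3, 413.3, 205.3]
ee_rot: [0.13, 0.992, -0.0, -0.0]
force: [0.7, 0.8, 0.9]
opening: 1.0
grasp_force: 0.0
```

Emit:
drive_tool(
  motion=[
    [[-3.4, -3, 0], 0, 1],
    [[-3.4, -3, 0], 0, 1],
    [[-3.4, -3, 0], 0, 1],
    [[0, 0, 0], 8, 1],
    [[0, 0, 0], 8, 1],
  ],
)

```text
clock: 1.1
position: [362.7, 300.5, 205.4]
ee_rot: [0.271, 0.963, -0.0, -0.0]
force: [-0.3, -0.7, -0.4]
opening: 1.003
grasp_force: 0.0
```

Emit:
drive_tool(
  motion=[
    [[0, 0, 0], 8, 1],
    [[0, 0, 0], 8, 1],
    [[0, 0, 0], 8, 1],
    [[0, 0, 0], 8, 1],
    [[0, 0, 0], 8, 1],
  ],
)

```text
clock: 1.6
position: [362.0, 301.7, 205.3]
ee_rot: [0.583, 0.813, -0.0, 0.0]
force: [-0.3, -0.5, -0.1]
opening: 0.999
grasp_force: 0.0
```

Emit:
drive_tool(
  motion=[
    [[0, 0, 0], 8, 1],
    [[0, 0, 0], 2, 1],
    [[0, 0, 0], 0, 1],
  ],
)

```text
clock: 1.9
position: [361.9, 301.7, 205.3]
ee_rot: [0.649, 0.761, -0.0, 0.0]
force: [-0.2, 0.7, -0.4]
opening: 1.0
grasp_force: 0.0
```

Run:
```python
from h import *
o=bot.get_obs();p,d=bot.read_camera("wrist")
cv2.imwrite("pics/w1.png",p[:,:,::-1]);np.savez("w1.npz",p=p,d=d,**{k:o[k] for k in("position","ee_rot")})
print(o["position"],o["ee_rot"],o["q"],d[240,320])
```

```text
[361.9214079  301.74287633 205.29571915] [ 6.49214080e-01  7.60605696e-01 -2.27918464e-04  4.14750949e-05] [-1.00963837  0.14082326  0.27305532  1.9905719  -0.04437483  1.01623303
 -0.55806633] 396.43372
```

View pics/w1.png

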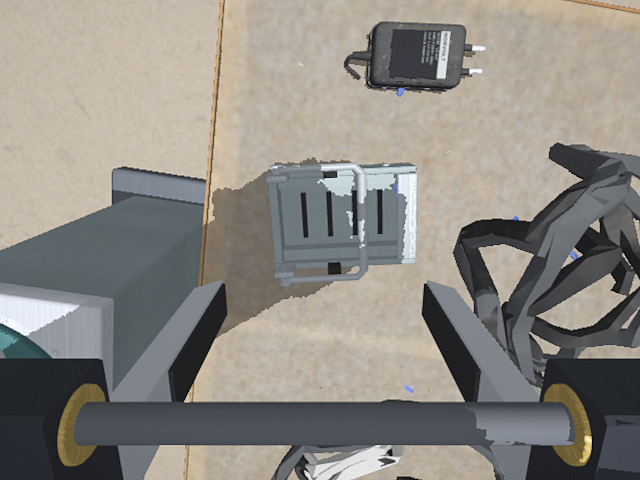

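```bash
cat >> h.py <<'E'
def cloud(C,d):
    c,E=C
    v,u=np.mgrid[0:480,0:640]
    P=np.stack([(u-c["cx"])/c["fx"]*d,-(v-c["cy"])/c["fy"]*d,-d],-1)
    W=P@E[:3,:3].T+E[:3,3]; W[d<=0]=np.nan
    return W
E
python3 - <<'E'
from h import *
w=np.load("w1.npz");C=cam("wrist",w);W=cloud(C,w["d"])
roi=np.zeros((480,640),bool);roi[150:295,262:428]=1
z=W[...,2]
print("table",np.nanmedian(W[20:150,240:340,2]))
def rect(lo,hi,t):
    m=roi&(z>lo)&(z<hi);P=W[m][:,:2].astype(np.float32);r=cv2.minAreaRect(P);print(t,m.sum(),r,np.median(W[m],0));return P
rect(26,36,"walls");rect(15,36,"all");rect(40,56,"bail")
m=roi&(z>31)&(z<36);print("lip?",m.sum())
P=rect(31,36,"lip")
mm=roi.copy();mm[:,:355]=0;mm[:,372:]=0
mm&=(z>42)&(z<54);print("bar",W[mm].mean(0),np.median(W[mm],0),mm.sum())
hist=np.histogram(z[roi&(z>1)],bins=range(0,62,2));print(hist[0])
E
```

```text
table -0.26354089008231085
walls 3820 ((379.49908447265625, 301.0935974121094), (130.23809814453125, 90.09176635742188), 11.935940742492676) [421.49204516 304.86564437  30.46772096]
all 6477 ((379.31878662109375, 301.694580078125), (130.22279357910156, 91.45919799804688), 12.02662181854248) [392.89308371 299.6733968   28.98850565]
bail 2800 ((358.47723388671875, 296.9402160644531), (82.79591369628906, 105.85884857177734), 12.108375549316406) [373.07483966 311.82413409  47.5422792 ]
lip? 1712
lip 1712 ((379.73565673828125, 302.11077880859375), (128.85958862304688, 87.2917251586914), 11.585065841674805) [433.5585752  312.97093064  32.63206835]
bar [394.12200653 305.41169124  47.64827133] [394.51091846 306.80837862  47.79301885] 1059
[ 392 3561 2372   96  108  119   95   91  127 1395  878  106  107  180
 1372  928 1273   67   40   33  165   98  291 1222  738  234   52    0
    0    0]
```

Emit:
drive_tool(
  motion=[
    [[0, 0, 0], -2.9, 0.25],
    [[-0.4, 3.3, 0], 0, 0.25],
    [[0, 0, 4], 0, 0.25],
    [[0, 0, 4], 0, 0.25],
    [[0, 0, 2], 0, 0.25],
  ],
  newtons=15,
)

```text
clock: 2.45
position: [394.2, 303.7, 102.6]
ee_rot: [0.629, 0.777, -0.002, -0.0]
force: [0.2, -0.1, 0.5]
opening: 0.611
grasp_force: 0.0
```

Emit:
drive_tool(
  motion=[
    [[0, 0, 0], 0, 0.25],
    [[0, 0, 0], 0, 0.25],
  ],
)

```text
clock: 2.65
position: [395.4, 304.8, 106.0]
ee_rot: [0.629, 0.777, -0.0, 0.0]
force: [-0.2, -0.2, -0.1]
opening: 0.441
grasp_force: 0.0
```

Emit:
drive_tool(
  motion=[
    [[0, 0, 2], 0, 0.25],
    [[0, 0, 1], 0, 0.25],
    [[0, 0, 0], 0, 0.25],
    [[0, 0, 2.4], 0, 0.25],
    [[0, 0, 2.4], 0, 0.25],
  ],
)

```text
clock: 3.15
position: [396.0, 305.7, 28.4]
ee_rot: [0.629, 0.777, 0.001, 0.0]
force: [-0.4, 0.2, 0.5]
opening: 0.25
grasp_force: 0.0
```

Emit:
drive_tool(
  motion=[
    [[0, 0, 0], 0, 0.25],
    [[0, 0, 0], 0, 0.0],
    [[0, 0, 0], 0, 0],
    [[0, 0, 0], 0, 0],
    [[0, 0, 0], 0, 0],
  ],
)

```text
clock: 3.65
position: [394.8, 305.1, 28.7]
ee_rot: [0.629, 0.777, 0.0, -0.0]
force: [-6.5, -2.3, 9.3]
opening: 0.076
grasp_force: 15.0
```

Emit:
drive_tool(
  motion=[
    [[0, -0.1, -1.2], 0, 0],
    [[0, -0.3, -1.15], 0, 0],
    [[0, -0.5, -1.1], 0, 0],
    [[0, -0.65, -1.0], 0, 0],
    [[0, -0.8, -0.85], 0, 0],
  ],
)

```text
clock: 4.15
position: [372.7, 300.2, 82.1]
ee_rot: [0.63, 0.777, 0.001, 0.0]
force: [3.2, 1.9, 1.9]
opening: 0.078
grasp_force: 15.0
```

Emit:
drive_tool(
  motion=[
    [[0, -1.0, -0.7], 0, 0],
    [[0, -1.05, -0.55], 0, 0],
    [[0, -1.15, -0.35], 0, 0],
    [[0, -1.15, -0.15], 0, 0],
    [[0, -1.2, 0.05], 0, 0],
  ],
)

```text
clock: 4.65
position: [317.3, 288.5, 98.1]
ee_rot: [0.63, 0.777, 0.001, -0.0]
force: [2.1, 3.4, -0.3]
opening: 0.078
grasp_force: 15.0
```

Emit:
drive_tool(
  motion=[
    [[0, -1.15, 0.25], 0, 0],
    [[0, -0.5, 0.2], 0, 0],
    [[0, 0, 0], 0, 0],
  ],
)

```text
clock: 4.95
position: [300.2, 284.8, 92.8]
ee_rot: [0.629, 0.777, -0.001, -0.0]
force: [-5.9, 0.6, 12.3]
opening: 0.079
grasp_force: 15.0
```

Emit:
drive_tool(
  motion=[
    [[0, 0, 0], 0, 0.4],
    [[0, 0, 0], 0, 0.4],
    [[0, 0, 0], 0, 0.4],
    [[0, 0, 0], 0, 0.4],
    [[0, -0.5, 0], 0, 0.5],
  ],
)

```text
clock: 5.45
position: [297.0, 283.8, 92.9]
ee_rot: [0.63, 0.777, -0.0, 0.0]
force: [0.8, 0.1, 0.6]
opening: 0.448
grasp_force: 0.0
```

Emit:
drive_tool(
  motion=[
    [[0, 0, -2], 0, 0.6],
    [[0, 0, -4], 0, 0.7],
    [[0, 0, -4], 0, 1.0],
    [[0, 0, -3], 0, 1.0],
    [[0, 0, 0], 0, 1.0],
  ],
)

```text
clock: 5.95
position: [297.7, 285.1, 226.3]
ee_rot: [0.63, 0.777, 0.003, -0.0]
force: [0.1, 0.2, -1.3]
opening: 0.875
grasp_force: 0.0
```

Emit:
drive_tool(
  motion=[
    [[-3.8, 2.5, 0], 0, 1],
    [[-3.8, 2.5, 0], 0, 1],
    [[-3.8, 2.5, 0], 0, 1],
    [[-4.2, 1.5, 0], 0, 1],
    [[-4.5, 0, 0], 0, 1],
  ],
)

```text
clock: 6.45
position: [427.5, 104.5, 222.2]
ee_rot: [0.63, 0.777, -0.001, 0.0]
force: [0.5, -1.0, 0.4]
opening: 0.999
grasp_force: 0.0
```

Emit:
drive_tool(
  motion=[
    [[-4.5, -1.5, 0], 0, 1],
    [[-4.5, -1.5, 0], 0, 1],
    [[-4.5, -1.5, 0], 0, 1],
    [[-4.5, -1.5, 0], 0, 1],
    [[-4.5, -1.5, 0], 0, 1],
  ],
)

```text
clock: 6.95
position: [398.7, -131.3, 222.5]
ee_rot: [0.63, 0.777, 0.0, -0.0]
force: [1.4, -0.1, -0.1]
opening: 1.001
grasp_force: 0.0
```

Emit:
drive_tool(
  motion=[
    [[-4.5, -1.5, 0], 0, 1],
    [[-4.5, -1.5, 0], 0, 1],
    [[0, 0, 0], 8, 1],
    [[0, 0, 0], 8, 1],
    [[0, 0, 0], 8, 1],
  ],
)

```text
clock: 7.45
position: [388.5, -224.1, 222.2]
ee_rot: [0.78, 0.626, -0.001, -0.0]
force: [0.4, -0.9, -0.1]
opening: 1.002
grasp_force: 0.0
```

Run:
```python
from h import *
o=bot.get_obs();print(o["clock"],o["position"],o["ee_rot"],o["q"],o["opening"])
p,d=bot.read_camera("wrist");np.savez("w2.npz",p=p,d=d,**{k:o[k] for k in("position","ee_rot")})
t,td=bot.read_camera("top");
f=lambda i,u,v:cv2.resize(i[v-35:v+35,u-45:u+45,::-1],(400,300),interpolation=cv2.INTER_CUBIC)
a=np.hstack([f(t,198,318),cv2.resize(p[:,:,::-1],(400,300))])
cv2.imwrite("pics/m2.png",a)
```

```text
7.45 [ 388.4814185  -224.10969099  222.24602081] [ 7.79525328e-01  6.26370459e-01 -5.01905762e-04 -2.43147857e-04] [-0.4336022   0.10272706  0.95359054  2.03376825 -0.0956301   1.05103137
  0.3481472 ] 1.0022887879937774
```

View pics/m2.png

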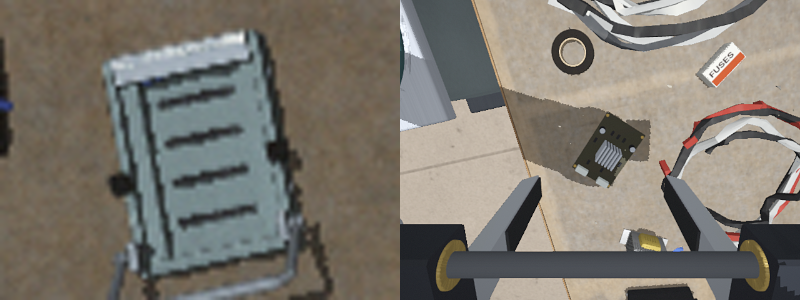

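Run:
```python
from h import *
w=np.load("w2.npz");C=cam("wrist",w);W=cloud(C,w["d"]);z=W[...,2]
roi=np.zeros((480,640),bool);roi[165:310,265:395]=1
print("table",np.nanmedian(W[190:230,400:430,2]))
def rect(lo,hi,t):
    m=(roi&(z>lo)&(z<hi)).astype(np.uint8)
    n,l,s,c=cv2.connectedComponentsWithStats(m);k=1+s[1:,4].argmax();m=l==k
    r=cv2.minAreaRect(W[m][:,:2].astype(np.float32));print(t,m.sum(),r,np.median(W[m],0))
rect(2.2,50,"board");rect(32,45,"sink")
m=roi&(z>9)&(z<22)&(w["p"].min(-1)>120)
n,l,s,c=cv2.connectedComponentsWithStats(m.astype(np.uint8))
for k in range(1,n):
    if s[k,4]>15: print("white",s[k,4],W[l==k].mean(0))
x=R.from_quat(w["ee_rot"]).as_matrix();print(np.degrees(np.arctan2(x[1,:2],x[0,:2])))
```

```text
table -0.27715366166683
board 7233 ((388.7748107910156, -262.94305419921875), (109.84864807128906, 72.23918151855469), 45.10332489013672) [ 390.13793749 -258.14015193    4.14043326]
sink 855 ((388.8352966308594, -262.81402587890625), (29.969951629638672, 30.3674259185791), 45.38898468017578) [ 388.91596555 -262.44321215   38.08408953]
white 55 [ 387.48083634 -224.26380187   18.08754311]
white 52 [ 379.60378518 -250.99342441   15.37284511]
white 53 [ 427.12957733 -264.00328478   18.0098347 ]
white 204 [ 340.27955367 -282.72726624   13.36619641]
white 199 [ 368.44623768 -310.89057505   13.31274583]
[ 77.56572082 -12.43430678]
```

Emit:
drive_tool(
  motion=[
    [[0, 0, 0], 8.12, 0.9],
    [[0, 0, 0], 8.12, 0.8],
    [[0, 0, 0], 8.12, 0.7],
    [[0, 0, 0], 8.12, 0.6],
    [[-3.3, 2.8, 0], 0, 0.6],
  ],
  newtons=10,
)

```text
clock: 8.05
position: [387.7, -262.8, 222.4]
ee_rot: [0.923, 0.385, 0.001, -0.001]
force: [1.7, 0.1, 0.2]
opening: 0.616
grasp_force: 0.0
```

Emit:
drive_tool(
  motion=[
    [[0, 0, 4.5], 0, 0.6],
    [[0, 0, 4.5], 0, 0.6],
    [[0, 0, 4.5], 0, 0.6],
    [[0, 0, 2], 0, 0.6],
    [[0, 0, 0], 0, 0.6],
  ],
)

```text
clock: 8.55
position: [383.9, -266.5, 65.6]
ee_rot: [0.922, 0.388, -0.002, -0.001]
force: [-0.5, 0.3, 0.7]
opening: 0.594
grasp_force: 0.0
```

Emit:
drive_tool(
  motion=[
    [[0, 0, 2.7], 0, 0.6],
    [[0, 0, 2.7], 0, 0.6],
    [[0, 0, 0], 0, 0.6],
    [[0, 0, 0], 0, 0.2],
    [[0, 0, 0], 0, 0.2],
  ],
)

```text
clock: 9.05
position: [386.8, -267.6, 15.6]
ee_rot: [0.922, 0.387, 0.001, 0.001]
force: [0.5, 0.7, 0.7]
opening: 0.465
grasp_force: 0.0
```

Emit:
drive_tool(
  motion=[
    [[0, 0, 0], 0, 0.2],
    [[0, 0, 0], 0, 0.2],
    [[0, 0, 0], 0, 0.2],
    [[0, 0, -1], 0, 0.2],
    [[0, 0, -2], 0, 0.2],
  ],
)

```text
clock: 9.55
position: [385.2, -266.9, 44.3]
ee_rot: [0.922, 0.387, -0.001, -0.001]
force: [0.1, 0.3, -0.5]
opening: 0.313
grasp_force: 10.0
```

Emit:
drive_tool(
  motion=[
    [[0, 0, -3], 0, 0.2],
    [[0, 0, -3], 0, 0.2],
    [[0, 0, 0], 0, 0.2],
    [[0, 0, 0], 0, 0.2],
  ],
)

```text
clock: 9.95
position: [386.3, -266.9, 104.6]
ee_rot: [0.922, 0.387, 0.001, 0.0]
force: [0.1, -1.3, -0.8]
opening: 0.319
grasp_force: 10.0
```

Run:
```python
from h import *
o=bot.get_obs();print(o["clock"],o["position"],o["ee_rot"],o["opening"],o["grasp_force"],o["force"])
p,d=bot.read_camera("wrist");np.savez("w3.npz",p=p,d=d,**{k:o[k] for k in("position","ee_rot")})
cv2.imwrite("pics/w3.png",p[:,:,::-1])
```

```text
9.95 [ 386.29735629 -266.86580176  104.55629213] [9.22138671e-01 3.86858819e-01 6.78044844e-04 2.56118533e-04] 0.31862922517980985 9.999299794435501 [ 0.14665033 -1.34741694 -0.77912825]
```

View pics/w3.png

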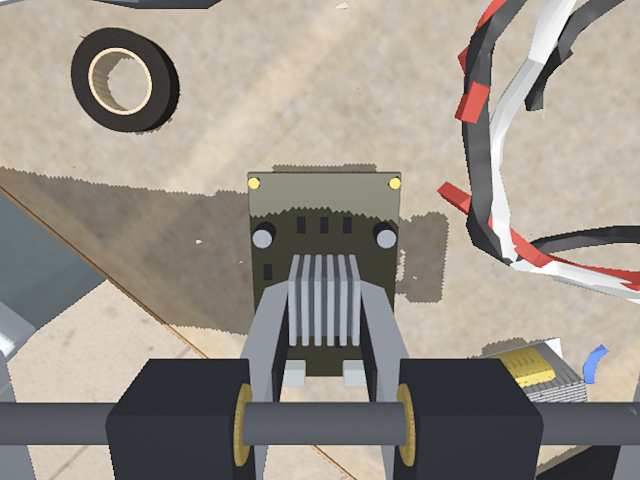

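```bash
cat > tilt.py <<'E'
from h import *
import sys
def held(f):
    w=np.load(f);c=bot.get_calibration("wrist");T=cloud((c,np.array(c["mount"])),w["d"])
    m=np.zeros((480,640),bool);m[150:280,235:415]=1
    m&=(T[...,2]<60)&(T[...,2]>-60)
    X,Z=T[...,0],T[...,2]
    # flat laminate between hook edge and capacitors, then 3-parameter plane
    s=m&(X>25)&(X<80)&(np.abs(T[...,1])<20)
    A=np.c_[X[s],T[...,1][s],np.ones(s.sum())]
    for _ in range(4):
        k,*_r=np.linalg.lstsq(A,Z[s],rcond=None);r=Z[s]-A@k
        g=np.abs(r)<1.5;ss=np.zeros_like(s);ss[s]=g;s=ss;A=A[g]
    fl=m&(np.abs(Z-(k[0]*X+k[1]*T[...,1]+k[2]))<1.5)
    print("tilt deg x,y",np.degrees(np.arctan(k[:2])),"top at TCP axis",k[2],"n",s.sum(),"hook x",np.percentile(X[fl],[98,99.8]))
    yy=T[...,1][fl&(X>30)];print("y range",np.percentile(yy,[.5,99.5]))
    h=np.percentile(X[fl],99.5);print("hook top edge z(tool)",k[0]*h+k[2])
    q=cv2.minAreaRect(T[fl&(X>20)][:,:2].astype(np.float32));print(q)
if __name__=="__main__":
    if len(sys.argv)>2:
        o=bot.get_obs();p,d=bot.read_camera("wrist");np.savez(sys.argv[1],p=p,d=d,**{k:o[k] for k in("position","ee_rot")})
        cv2.imwrite("pics/"+sys.argv[1][:-4]+".png",p[:,:,::-1])
        print(o["clock"],o["position"],o["ee_rot"],o["opening"],o["force"])
    held(sys.argv[1])
E
python3 tilt.py w3.npz
```

```text
tilt deg x,y [0.3376143  0.13007297] top at TCP axis 10.884960600341548 n 5511 hook x [58.56439074 59.09668365]
y range [-35.69958339  35.36861128]
hook top edge z(tool) 11.232806961606723
((39.71580505371094, -0.11793899536132812), (39.4201774597168, 71.99432373046875), 0.0015350333414971828)
```

Emit:
drive_tool(
  motion=[
    [[0, 0, -2], 8.4, 0.2],
    [[0, 0, -2], 8.4, 0.2],
    [[0, 0, -2], 8.4, 0.2],
    [[0, 0, -2], 8.4, 0.2],
    [[0.7, -2.3, 0], 0, 0.2],
  ],
  newtons=12,
)

```text
clock: 10.5
position: [388.0, -245.4, 185.2]
ee_rot: [0.995, 0.099, 0.0, 0.001]
force: [1.2, 0.8, -0.8]
opening: 0.316
grasp_force: 12.0
```

Emit:
drive_tool(
  motion=[
    [[1.4, -4.6, 0], 0, 0.2],
    [[1.4, -4.6, 0], 0, 0.2],
    [[1.4, -4.6, 0], 0, 0.2],
    [[1.4, -4.6, 0], 0, 0.2],
    [[1.4, -4.6, 0], 0, 0.2],
  ],
)

```text
clock: 11.0
position: [407.9, -16.6, 183.9]
ee_rot: [0.995, 0.103, -0.0, -0.0]
force: [2.3, 0.3, -1.4]
opening: 0.322
grasp_force: 12.0
```

Emit:
drive_tool(
  motion=[
    [[0.2, -4.6, 0], 0, 0.2],
    [[0.2, -4.6, 0], 0, 0.2],
    [[0.2, -4.6, 0], 0, 0.2],
    [[0.2, -4.6, 0], 0, 0.2],
    [[0.2, -4.6, 0], 0, 0.2],
  ],
)

```text
clock: 11.5
position: [370.0, 210.3, 183.7]
ee_rot: [0.995, 0.103, -0.001, 0.0]
force: [0.7, -1.2, -0.7]
opening: 0.318
grasp_force: 12.0
```

Emit:
drive_tool(
  motion=[
    [[0, -3.2, 0], 0, 0.2],
    [[0, 0, 0], 0, 0.2],
    [[0, 0, 0], 0, 0.2],
  ],
)

```text
clock: 11.8
position: [364.2, 239.6, 183.5]
ee_rot: [0.995, 0.104, -0.0, 0.001]
force: [0.2, -0.3, -0.5]
opening: 0.317
grasp_force: 12.0
```

```bash
cat > pose.py <<'E'
from h import *
o=bot.get_obs()
M=R.from_quat(o["ee_rot"]).as_matrix();a=np.radians(191.95)
v=o["position"][:2]-[379.5,301.2]
print("chassis-frame TCP",v@[np.cos(a),np.sin(a)],v@[-np.sin(a),np.cos(a)],o["position"][2],"tool x heading",np.degrees(np.arctan2(M[1,0],M[0,0])),"want 11.95",o["q"].round(2),o["force"].round(1),o["opening"])
E
python3 tilt.py w4.npz 1; python3 pose.py
```

```text
11.8 [364.19320425 239.58791498 183.4608872 ] [ 9.94613847e-01  1.03643358e-01 -4.84108971e-04  1.05577326e-03] 0.317454836351663 [ 0.16048414 -0.34510488 -0.52413392]
tilt deg x,y [0.47620461 0.07354614] top at TCP axis 10.777143031402375 n 5465 hook x [58.33642741 58.86536067]
y range [-35.57899842  35.47082217]
hook top edge z(tool) 11.265917513339854
((39.46420669555664, -0.10518264770507812), (38.99501037597656, 72.03334045410156), 0.0790000706911087)
chassis-frame TCP 27.61704081140807 57.762275982043604 183.62509617081759 tool x heading 11.817062974188513 want 11.95 [-1.51  0.14  0.94  2.11 -0.14  0.96 -1.86] [ 0.7 -0.7 -1.9] 0.3185786510033726
```

Emit:
drive_tool(
  motion=[
    [[0.2, -2.9, 0], 0, 0.2],
    [[0.25, -2.9, 0], 0, 0.2],
    [[0, 0, 2], 0, 0.2],
    [[0, 0, 4], 0, 0.2],
    [[0, 0, 2], 0, 0.2],
  ],
)

```text
clock: 12.35
position: [356.7, 295.8, 101.9]
ee_rot: [0.995, 0.102, -0.001, 0.001]
force: [0.2, 0.9, -1.2]
opening: 0.319
grasp_force: 12.0
```

Emit:
drive_tool(
  motion=[
    [[0, 0, 0], 0, 0.2],
    [[0, 0, 0], 0, 0.2],
  ],
)

```text
clock: 12.55
position: [357.7, 296.7, 104.8]
ee_rot: [0.995, 0.102, -0.0, 0.0]
force: [0.1, 0.8, -1.4]
opening: 0.319
grasp_force: 12.0
```

```bash
python3 pose.py
python3 - <<'E'
from h import *
o=bot.get_obs();p,d=bot.read_camera("wrist");np.savez("w5.npz",p=p,d=d,**{k:o[k] for k in("position","ee_rot")})
C=cam("wrist",o);W=cloud(C,d);v=W[...,:2]-[379.5,301.2];a=np.radians(191.95)
X=v@[np.cos(a),np.sin(a)];Y=v@[-np.sin(a),np.cos(a)];z=W[...,2]
m=(z>31)&(z<36)&(X<-40)&(X>-75)&(abs(Y)<60);print("lip",m.sum(),np.percentile(X[m],[1,99]),np.percentile(Y[m],[1,99]))
s,sd=bot.read_camera("scene");
cv2.imwrite("pics/m5.png",np.hstack([cv2.resize(p[:,:,::-1],(400,300)),cv2.resize(s[170:275,135:275,::-1],(400,300),interpolation=cv2.INTER_CUBIC)]))
E
```

```text
chassis-frame TCP 22.278981004993266 -0.1308223049931413 104.76098100718639 tool x heading 11.748420906169446 want 11.95 [-1.45  0.36  0.81  2.11 -0.36  0.81 -1.78] [ 0.1  0.8 -1.4] 0.31902037416310536
lip 3825 [-64.52748858 -47.91330718] [-37.35103259  38.96819084]
```

View pics/m5.png

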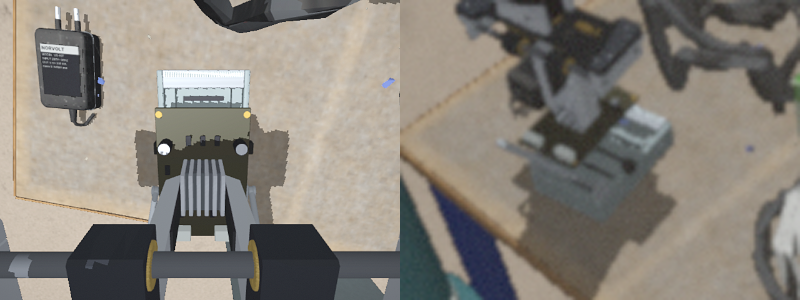

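Emit:
drive_tool(
  motion=[
    [[0, 0.05, 3], 0, 0.2],
    [[0, 0, 2.4], 0, 0.2],
    [[0, 0, 0], 0, 0.2],
    [[0, 0, 0.4], 0, 0.2],
    [[0, 0, 0.2], 0, 0.2],
  ],
)

```text
clock: 13.15
position: [357.7, 297.7, 45.3]
ee_rot: [0.995, 0.103, 0.0, -0.001]
force: [-0.3, -0.1, -2.0]
opening: 0.321
grasp_force: 12.0
```

Emit:
drive_tool(
  motion=[
    [[0, 0, 0.2], 0, 0.2],
    [[0, 0, 0], 0, 0.2],
  ],
)

```text
clock: 13.35
position: [358.0, 297.8, 43.0]
ee_rot: [0.995, 0.103, 0.001, -0.001]
force: [3.1, 0.7, 4.4]
opening: 0.32
grasp_force: 12.0
```

```bash
python3 tilt.py w6.npz 1; python3 pose.py
```

```text
13.35 [357.99421523 297.8198983   42.99215202] [ 9.94652907e-01  1.03269247e-01  8.10080947e-04 -6.32870784e-04] 0.3200033954301973 [3.05015027 0.74018126 4.3526007 ]
tilt deg x,y [23.43320143  0.10698935] top at TCP axis -3.7504784453985853 n 918 hook x [65.57247234 67.46214454]
y range [-42.38273672  42.6682138 ]
hook top edge z(tool) 25.26860362759748
((48.77957534790039, 0.004711151123046875), (86.63360595703125, 38.27653503417969), 89.99612426757812)
chassis-frame TCP 21.81761456920859 -1.1248245393653031 42.94600186426531 tool x heading 11.852751107155537 want 11.95 [-1.35  0.47  0.71  2.15 -0.49  0.68 -1.67] [4.4 1.2 4.8] 0.31871084783582593
```

```bash
sed -i 's/(X>25)&(X<80)&(np.abs(T\[...,1\])<20)/(X>30)\&(X<52)\&(np.abs(T[...,1])<20)\&(Z<19)\&(Z>2)/; s/m&(np.abs(Z-/m\&(X<64)\&(np.abs(Z-/' tilt.py; python3 tilt.py w6.npz
python3 - <<'E'
from h import *
w=np.load("w6.npz");c=bot.get_calibration("wrist");T=cloud((c,np.array(c["mount"])),w["d"])
k=slice(276,372,6)
col=T[100:270:6,324];print(col[:,[0,2]].round(1).tolist())
E
```

```text
tilt deg x,y [3.73915475 0.02212322] top at TCP axis 10.078536124419642 n 3445 hook x [57.99703228 62.90604792]
y range [-42.2800228   42.56061987]
hook top edge z(tool) 14.095533215455216
((41.89257049560547, 0.5249404907226562), (86.71935272216797, 43.941036224365234), 89.8214111328125)
[[91.8, 43.5], [88.9, 44.1], [85.4, 9.9], [82.9, 8.6], [80.3, 10.9], [77.7, 10.8], [75.2, 9.6], [72.5, 10.3], [69.8, 11.4], [64.6, 41.4], [61.7, 38.4], [58.5, 39.1], [55.5, 38.1], [55.6, 14.9], [52.9, 13.6], [50.2, 12.6], [47.4, 12.4], [44.3, 13.1], [41.6, 12.4], [38.6, 12.7], [36.0, 11.0], [33.1, 10.7], [30.3, 10.1], [26.8, 11.6], [23.6, 12.1], [20.6, 11.7], [17.7, 11.2], [17.4, 3.4], [17.9, -6.0]]
```

View pics/w6.png

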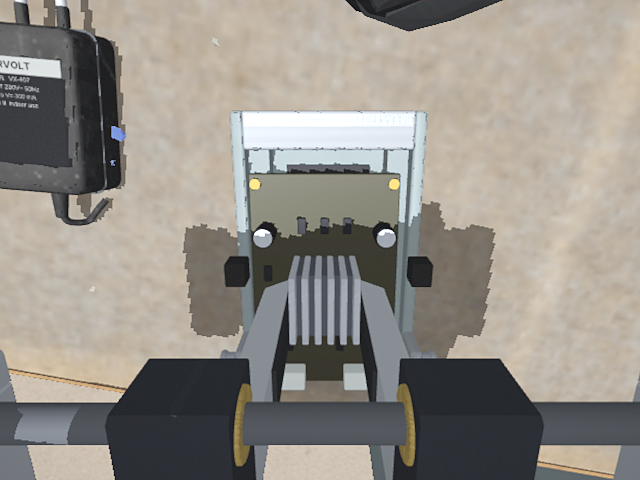

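Emit:
drive_tool(
  motion=[
    [[0, 0, -0.3], 0, 0.2],
    [[0, 0.2, 0], 0, 0.2],
    [[0, 0, 0.3], 0, 0.2],
    [[0, 0, 0.2], 0, 0.2],
    [[0, 0, 0.05], 0, 0.2],
  ],
)

```text
clock: 13.9
position: [358.1, 295.1, 39.8]
ee_rot: [0.995, 0.103, 0.0, -0.0]
force: [0.1, -2.7, 17.3]
opening: 0.321
grasp_force: 12.0
```

Emit:
drive_tool(
  motion=[
    [[0, 0, 0], 0, 0.2],
  ],
)

```text
clock: 14.0
position: [358.0, 295.1, 39.8]
ee_rot: [0.995, 0.103, 0.0, -0.0]
force: [0.6, -1.6, 10.9]
opening: 0.318
grasp_force: 12.0
```

```bash
python3 tilt.py w7.npz 1; python3 pose.py
```

```text
14.0 [358.0200409  295.14652021  39.83598364] [ 9.94672916e-01  1.03081348e-01  1.59146248e-04 -3.22907984e-05] 0.3180847689972694 [ 0.6435813  -1.61778639 10.93748114]
tilt deg x,y [ 7.08759895 -0.10351772] top at TCP axis 9.405182303555911 n 3445 hook x [56.34210033 59.97089758]
y range [-39.91197328  38.17259678]
hook top edge z(tool) 16.4782561536016
((41.88965606689453, -0.073516845703125), (43.83253479003906, 87.62171936035156), 0.051435329020023346)
chassis-frame TCP 22.227094695088386 1.503347987580371 39.840302964963655 tool x heading 11.833658991505356 want 11.95 [-1.34  0.48  0.71  2.15 -0.5   0.68 -1.66] [ 0.6 -1.9 10.8] 0.31903406908487886
```

Emit:
drive_tool(
  motion=[
    [[0, 0, -0.2], 0, 0.2],
    [[0, 0, 0], 0, 0.2],
    [[0.6, 0, 0], 0, 0.2],
    [[0.4, 0, 0], 0, 0.2],
    [[0, 0, 0], 0, 0.2],
  ],
)

```text
clock: 14.55
position: [368.0, 297.2, 41.6]
ee_rot: [0.995, 0.103, 0.0, 0.0]
force: [-0.6, 0.0, -1.4]
opening: 0.319
grasp_force: 12.0
```

```bash
python3 tilt.py w8.npz 1; python3 pose.py
```

```text
14.55 [367.95277036 297.20430339  41.58140971] [9.94669409e-01 1.03115027e-01 2.94288899e-05 2.37453567e-04] 0.31883868065007887 [-0.59226898  0.00438847 -1.40293327]
tilt deg x,y [7.03665629 0.05180803] top at TCP axis 9.484040885806287 n 3398 hook x [56.25872262 56.88258123]
y range [-41.05920228  39.829251  ]
hook top edge z(tool) 16.497206389217155
((39.257869720458984, 0.053653717041015625), (38.7559700012207, 88.35388946533203), 0.22514794766902924)
chassis-frame TCP 12.482314654680609 1.5570649750027794 41.54460649413332 tool x heading 11.830393131570066 want 11.95 [-1.33  0.49  0.71  2.13 -0.5   0.69 -1.65] [-0.3  1.3 -1.1] 0.31706374892621086
```

View pics/w8.png

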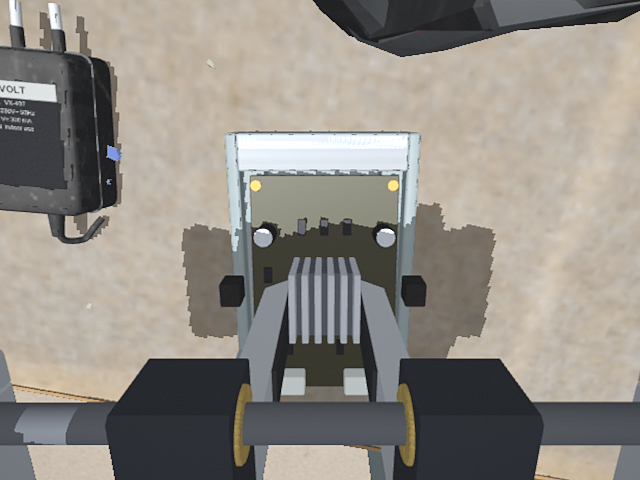

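Emit:
drive_tool(
  motion=[
    [[0.4, 0, 0], 0, 0.2],
    [[0.4, 0, 0], 0, 0.2],
    [[0.35, 0, 0], 0, 0.2],
    [[0, 0, 0], 0, 0.2],
    [[0, 0, 0], 0, 0.2],
  ],
)

```text
clock: 15.1
position: [378.6, 299.5, 41.6]
ee_rot: [0.995, 0.103, -0.0, 0.0]
force: [-0.0, 0.0, -1.2]
opening: 0.317
grasp_force: 12.0
```

```bash
python3 tilt.py w9.npz 1; python3 pose.py
```

```text
15.1 [378.61975889 299.47785187  41.63305783] [ 9.94666080e-01  1.03147238e-01 -1.22413449e-04  1.45633158e-04] 0.3168430908306263 [-0.00444789  0.02602744 -1.15074023]
tilt deg x,y [2.6989924  0.00287268] top at TCP axis 12.304615990708642 n 1748 hook x [47.38275417 47.99736646]
y range [-40.64254392  41.33738267]
hook top edge z(tool) 14.56256139327612
((37.627845764160156, -0.0323638916015625), (35.24589538574219, 88.28995513916016), 0.04474407061934471)
chassis-frame TCP 1.3049732568521908 1.4658578962746773 41.64252978970842 tool x heading 11.84812324551641 want 11.95 [-1.31  0.5   0.7   2.11 -0.5   0.7  -1.64] [ 0.1  0.6 -1.3] 0.3179067743371997
```

Emit:
drive_tool(
  motion=[
    [[0, 0, 0.2], 0, 0.2],
    [[-0.1, 0, 0.15], 0, 0.2],
    [[-0.1, 0, 0.15], 0, 0.2],
    [[0, 0, 0.1], 0, 0.2],
    [[0, 0, 0], 0, 0.2],
  ],
)

```text
clock: 15.65
position: [376.4, 299.1, 35.5]
ee_rot: [0.995, 0.103, -0.0, 0.0]
force: [-0.6, -0.2, -0.6]
opening: 0.322
grasp_force: 12.0
```

```bash
python3 tilt.py w10.npz 1; python3 pose.py
```

```text
15.65 [376.4024957  299.12752439  35.52840687] [ 9.94649505e-01  1.03306596e-01 -2.87012606e-04  1.62179724e-04] 0.32219897337135367 [-0.60927487 -0.17881613 -0.63769438]
tilt deg x,y [1.24775386 0.12587555] top at TCP axis 10.099531229685194 n 2710 hook x [49.06194482 49.60925864]
y range [-39.70502723  38.27802353]
hook top edge z(tool) 11.178190644120663
((34.88399124145508, -0.7028770446777344), (78.59066009521484, 29.758512496948242), 89.9848861694336)
chassis-frame TCP 3.4112873887749116 1.4273391928848542 35.55934550439339 tool x heading 11.856314215147094 want 11.95 [-1.3   0.51  0.69  2.11 -0.51  0.69 -1.63] [ 0.2  0.3 -1.5] 0.3162478533812689
```

Emit:
drive_tool(
  motion=[
    [[0, 0, 0.15], 0, 0.2],
    [[0, 0, 0.1], 0, 0.2],
    [[0, 0, 0], 0, 0.2],
  ],
)

```text
clock: 16.0
position: [376.7, 299.2, 33.2]
ee_rot: [0.995, 0.103, -0.0, 0.0]
force: [-1.4, 0.4, 4.5]
opening: 0.317
grasp_force: 12.0
```

```bash
python3 tilt.py w11.npz 1; python3 pose.py
```

```text
16.0 [376.69762632 299.15948099  33.21748014] [ 9.94660927e-01  1.03197038e-01 -1.09406179e-04  2.37994269e-05] 0.3173380966687739 [-1.38988767  0.38630374  4.54906421]
tilt deg x,y [ 0.84140613 -0.04234101] top at TCP axis 8.770139470452854 n 2996 hook x [48.90897049 49.49113373]
y range [-39.7196942   38.22515085]
hook top edge z(tool) 9.495739949228055
((34.80552673339844, -0.6931381225585938), (29.588512420654297, 78.56866455078125), 0.012098805047571659)
chassis-frame TCP 3.161386033582591 1.3792694038087228 33.23219235743073 tool x heading 11.849716763995685 want 11.95 [-1.3   0.52  0.69  2.11 -0.52  0.69 -1.63] [-1.8 -0.5  3.8] 0.31365778668377153
```

Emit:
drive_tool(
  motion=[
    [[0, 0, 0], 0, 0.45],
    [[0, 0, 0], 0, 0.45],
    [[0, 0, 0], 0, 0.45],
    [[0, 0, -1], 0, 0.45],
    [[0, 0, -3], 0, 0.45],
  ],
)

```text
clock: 16.55
position: [375.9, 298.1, 72.7]
ee_rot: [0.995, 0.103, -0.001, 0.001]
force: [-0.3, 0.0, 1.4]
opening: 0.45
grasp_force: 0.0
```

Emit:
drive_tool(
  motion=[
    [[0, 0, -4], 0, 0.45],
    [[0, 0, -4], 0, 0.45],
    [[0, 0, -4], 0, 0.45],
    [[-2.5, 0, 0], 0, 0.45],
    [[0, 0, 0], 0, 0.45],
  ],
)

```text
clock: 17.05
position: [350.6, 294.0, 194.2]
ee_rot: [0.995, 0.104, -0.001, -0.001]
force: [0.5, 0.0, -0.2]
opening: 0.454
grasp_force: 0.0
```

Run:
```python
from h import *
o=bot.get_obs();p,d=bot.read_camera("wrist");print(o["clock"],o["position"],o["opening"])
cv2.imwrite("pics/w12.png",p[:,:,::-1])
C=cam("wrist",o);W=cloud(C,d);v=W[...,:2]-[379.5,301.2];a=np.radians(191.95)
X=v@[np.cos(a),np.sin(a)];Y=v@[-np.sin(a),np.cos(a)];z=W[...,2]
for lo,hi in((-44,-34),(-20,-16),(18,30),(32,43),(46,54)):
    m=(X>lo)&(X<hi)&(abs(Y)<9)&(z>2)&(z<60); print(lo,hi,m.sum(),np.percentile(z[m],[10,50,90]) if m.sum() else "")
m=(z>36)&(z<45)&(abs(X)<25)&(abs(Y)<20);print("sink",cv2.minAreaRect(np.c_[X[m],Y[m]].astype(np.float32)),np.median(z[m]))
```

```text
17.05 [350.56733988 293.99004241 194.21545628] 0.45442537979440917
-44 -34 263 [22.74189591 23.64450893 25.02298265]
-20 -16 163 [22.99106766 24.2079677  53.55007883]
18 30 233 [22.88831733 23.70363087 24.72239965]
32 43 242 [22.71296061 23.70424079 24.73408009]
46 54 149 [22.84280358 23.72647733 24.9406278 ]
sink ((-16.05483055114746, 1.629364013671875), (1.3452345132827759, 29.599632263183594), 0.28258591890335083) 39.56896232455165
```

View pics/w12.png

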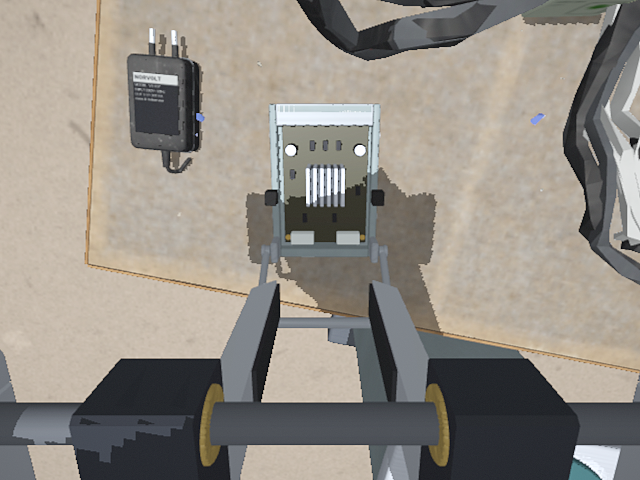

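```bash
python3 -c "
from workcell import bot
print(bot.job_done())"
```

```text
the job is handed in; nothing more can be done
None
```

The job is handed in at about 17 s of the 59 s allowed. The board is hooked under the lip and lies flat on its ledges (its top surface measured about 24 mm high along its length). The bail is open, the gripper is clear, and I saw no sign that the other things were touched. The verdict itself was not shown.

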